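# Bed in the herb grinder's clamp

## Task

The clamp that fixes the herb grinder to the front edge of the pine ledge has a new rubber foot. Push that clamp's hinged lever fully down to lock it so the foot beds in, then flick the lever back up as far as it goes to release it and let go. Leave alone the lever of the like clamp that carries the recipe stand, and do not shift the blue glass bowl.

Things in the scene. Friction and masses are not known exactly. Their poses are not given: they have to be found in the camera images.
- grinder_lever (a joint): Lever of the herb grinder's clamp. 0 = fully up (released, lever 0.87 rad, 50 deg, above level); grows as it is pressed; 0.87 = fully down (locked, lever level, pointing out from the ledge towards the robot's side). Starts raised, between 0 and 0.3. Stiff hinge: it stays where it is left; moving it takes about 2 to 3 N at the grip.
- grinder_pad (a point): Centre of the black grip on the grinder clamp's lever, 105 mm from the hinge; moves with it. Grip 55 mm long, 22 wide (along the hinge line), 14 thick; the lever ends 130 mm from the hinge. Nearer the hinge it is a steel bar 16 wide, 8 thick. -x points along the lever to its free end, y along the hinge line, z out of its upper face. Nothing beneath it but low things on the table.
- grinder_hinge (a point): Hinge point of that lever on the fixed steel clamp, 10 mm behind the ledge's front edge, 48 mm above the ledge, 118 above the table. Does not move. -x is level, out from the ledge (the way the locked lever points), y along the hinge line, z up. The grinder, a metal body with a funnel, 74 mm across, stands 65 mm behind the hinge (+x) and reaches 101 mm above it.
- recipe_pad (a point): Centre of the black grip of the other clamp's lever: the same clamp and lever, but it carries a slanted wooden recipe stand 120 mm wide in place of the grinder. Also raised. Must stay as it is.
- bowl_mid (a point): Centre, half-way up, of the blue glass bowl, 110 mm across and 50 mm high, standing loose on the ledge between the two clamps. Must stay where it is.

How it is judged:
On the way:
1. the grinder clamp's lever is pushed down to lock, within 10 degrees of its lower stop (value of joint grinder_lever above 0.695 rad), for 0.2 s.
At the end, for the whole second after the job is handed in: After having been locked, the grinder clamp's lever is up again, within 0.25 rad (14 degrees) of its upper stop, and at rest; the recipe stand's lever is within 15 mm of where it was and the glass bowl within 20 mm (value of joint grinder_lever below 0.25 rad and velocity of joint grinder_lever between -0.05 and 0.05 rad/s and distance of recipe_pad from where it was at the start of the episode below 0.015 m and distance of bowl_mid from where it was at the start of the episode below 0.02 m); the robot touches nothing.
It fails at once if the recipe stand's lever is moved by more than 15 mm (distance of recipe_pad from where it was at the start of the episode above 0.015 m).
It fails at once if the glass bowl is shifted by more than 20 mm (distance of bowl_mid from where it was at the start of the episode above 0.02 m).
It also fails if it takes over 46 s, if anything falls off the work surface, if the arm or the gripper's body presses on something with over 40 N, if the wrist force passes 120 N, or if a joint passes its speed limit or range.

## Robot

A 7-joint arm with a two-finger parallel gripper is mounted at the origin on the work surface. World frame = base frame: x ahead of the robot, y to its left, z up, the work surface at z = 0. Lengths are in m, angles in rad, forces in N, time in s.
With the tool pointing down it reaches from about 0.425 to 0.925 m from the base axis. Payload 6.8 kg.
Tool frame: the origin (TCP) lies on the front face of the gripper's body, between the roots of the fingers; the fingertips stand 73 mm ahead of it and the grasp point (between the pads) lies 54 mm ahead of it (bot.finger_overhang is the z of the fingertips in the tool frame, in m); z points along the fingers, y is the line along which they close (so a half turn about z gives the same grasp; the last joint's range is limited). The gripper opens to 85 mm and grips with 20 to 120 N. Pads are 22 mm wide; open, the fingers measure 114 mm over their backs; the gripper's body (76 mm by 85 mm) begins 54 mm behind the grasp point. The pads swing forward as they close: fully open they stand 13 mm farther back than shut.
Start: joints at [1.165, 0.477, 0.022, 1.555, -0.011, 1.109, -0.083], TCP at [0.198, -0.645, 0.304] pointing down, gripper open.
Joint ranges: [-2.96, 2.96], [-0.34, 2.1], [-1.41, 1.46], [0.24, 2.44], [-1.37, 4.51], [0.17, 1.92], [-2.96, 2.96]. Speed limits (rad/s): [2.39, 2.39, 3.14, 3.14, 3.14, 3.14, 3.14].

## Interface

Orientations are given as a unit quaternion [w, x, y, z].
In Python, from station import bot gives the robot as it stands.
- The arm moves only by the tool servo_tool, never from a script. Its argument "motion" is one flat list of numbers, 7 for each row, row after row: the shift along the tool's x, y, z as a fraction of full scale, then the turn, a rotation vector about the tool's x, y, z as a fraction of full scale, then the closure, from 0 (fully open) to 1 (shut). In form: [tx, ty, tz, ax, ay, az, gripper, tx, ty, tz, ax, ay, az, gripper, ...]. A call has 1 to 5 rows; each row shifts and turns the commanded pose from where the row before left it, along the tool's axes as they then stand; what a row does not reach is not made up. Full scale, the value 1, is 0.02 m for a shift and 0.15 rad for a turn. A row lasts 1/8 s, in which the tool goes at most 62.5 mm and 10.7 degrees, less where a joint would pass 70% of its speed; a pose out of reach is approached as far as the arm can. A call with a number of a shift or a turn outside -1 to 1 is refused whole. A call with a gripper value outside its range is refused whole. The fingers move at their own pace and stop on an object; "grip_force" is the grip in N (left out, the last holds). Time passes only in rows, so rows that do not move let the fingers close. It gives the time, the measured TCP pose, the force, the opening and the grip force at its end, in the units of the state.
- bot.get_obs(): the state, without advancing time (a new reading comes with each control period).
- bot.read_camera(name): name is "side" or "top"; returns the picture (384x512x3 uint8, red, green, blue); there is no depth.
- bot.get_calibration(name): a dict with "mtx" (3x3 intrinsics, pixels), "k1" (the pictures are not rectified: a ray, as slopes to the right and down, at radius r is drawn at 1 + k1 r^2 times it, then the intrinsics apply), "rvec" (rotation vector, rad) and "tvec" (3), from world to camera coordinates, as OpenCV has them. Camera axes: x right, y down, z forward; pixel columns grow to the right and rows downward; lengths in m; the calibration is good to about 2 mm. A picture is of the moment at which its call begins. get_calibration takes no time and is no camera call.
- bot.hand_in(): hands the job in; it is judged then, once.
Trained networks look in the newest picture that a camera, given by its name, has taken for a name from the list of things; names that differ only in an ending like _2 or _b are one class to them, and where a whole thing is asked for, a point or a joint stands for the part that bears it (a point fixed in the world has none). Each returns a list of dicts, best first, with "p" (0 to 1); they miss things now and then, are a little off and sometimes report something else, mostly with a low value. They report only what shows in the picture. A call takes as long as a camera call.
- bot.boxes_of(camera, name): "uv" ([column, row] in pixels, amid what is visible of it).
The state is a dict: "t": time; "q": joint angles; "joint_vel": joint speeds; "joint_torque": joint torques, N m; "eef_pos": TCP position; "tool_rot": TCP orientation; "contact_force": force on the tool from outside, world axes, zero at the start; "torque": the same for the moment, N m; "gripper_width": opening from 0.0 (shut) to 1.0 (fully open); "grasp_force": force on a finger pad.
Only numpy, scipy, OpenCV 4.12 (cv2) and the standard library are available. Lean on these libraries where they do the work, as an engineer would, in place of code of your own. Each camera call takes 0.05 s, during which the arm holds its last target. There are 200 camera calls.

## Working session

There is one attempt and no reset: what is moved stays moved. The work goes in short steps, Python scripts to look and compute and a tool call to move; the robot and the scene stay as the last step left them, time stands still between calls to the robot, and variables do not carry over. Pictures are saved under pics/ and viewed, at most 10 in all, crops included, and the job is handed in when it is done.

Besides the shell and the picture viewer there is one more tool, called after "Call:" in YAML: its name, and indented under it one key for each argument. servo_tool: Moves the arm, as the interface text tells. Shift numbers are shares of 0.02 m and turn numbers shares of 0.15 rad, none past 1 either way. Its arguments: {"type":"object","properties":{"motion":{"type":"array","items":{"type":"number","minimum":-1,"maximum":1}},"grip_force":{"type":"number"}},"required":["motion"]}

```bash
mkdir -p pics; python3 - <<'E'
from station import bot
import cv2
o=bot.get_obs();print(o['t'],o['eef_pos'],o['tool_rot'])
for c in('side','top'):
    im=bot.read_camera(c);cv2.imwrite(f'pics/{c}0.png',cv2.cvtColor(im,cv2.COLOR_RGB2BGR))
    for n in('grinder_pad','recipe_pad','bowl_mid','grinder_lever'):
        print(c,n,[(d['uv'],d['p']) for d in bot.boxes_of(c,n)])
    k=bot.get_calibration(c);print(k)
E
```

```text
0.0 [ 0.19791502 -0.64483269  0.30287733] [-9.40262773e-04  9.88932224e-01  1.48364841e-01 -2.16767435e-04]
side grinder_pad [([302.2, 256.6], 0.93)]
side recipe_pad [([163.8, 151.8], 0.75)]
side bowl_mid [([285.1, 211.9], 0.85)]
side grinder_lever [([307.0, 259.8], 0.63)]
{'mtx': array([[466.31576815,   0.        , 253.01534418],
       [  0.        , 466.31576815, 185.37160125],
       [  0.        ,   0.        ,   1.        ]]), 'k1': 0.0604812683973543, 'rvec': array([ 2.07564412, -0.58845592,  0.3309071 ]), 'tvec': array([-0.542903  ,  0.33010648,  0.68375248])}
top grinder_pad [([353.0, 199.4], 0.81), ([344.6, 152.6], 0.47)]
top recipe_pad [([129.1, 220.4], 0.86)]
top bowl_mid [([256.6, 159.2], 0.8)]
top grinder_lever [([351.2, 200.9], 0.91)]
{'mtx': array([[410.85234613,   0.        , 253.7785304 ],
       [  0.        , 410.85234613, 190.48620727],
       [  0.        ,   0.        ,   1.        ]]), 'k1': -0.0019273568680716348, 'rvec': array([ 2.18404138, -2.17634826,  0.11868102]), 'tvec': array([-0.00472652,  0.64246706,  0.94052079])}
```

View pics/side0.png

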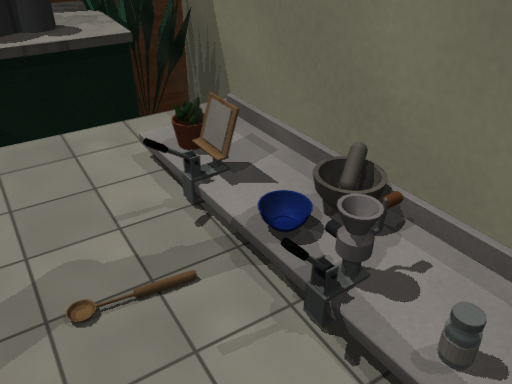

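View pics/top0.png

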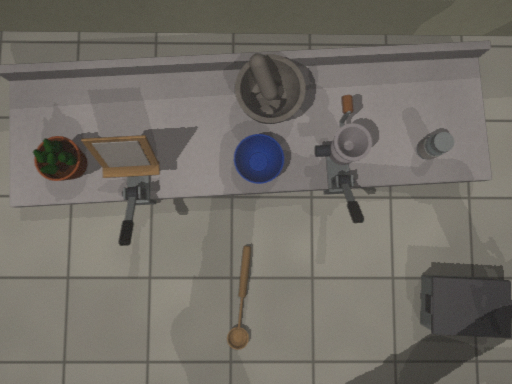

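```bash
cat > h.py <<'E'
import numpy as np,cv2
from station import bot
from scipy.spatial.transform import Rotation as R
def ray(c,uv):
    k=bot.get_calibration(c);d=np.linalg.solve(k['mtx'],[*uv,1.]);s=d[:2].copy()
    for _ in range(9): s=d[:2]/(1+k['k1']*(s@s))
    M=cv2.Rodrigues(k['rvec'])[0]
    v=M.T@[*s,1.];return -M.T@k['tvec'],v/np.linalg.norm(v)
def tri(a,b):
    (p,u),(q,v)=ray('side',a),ray('top',b)
    t=np.linalg.lstsq(np.c_[u,-v],q-p,rcond=None)[0]
    x,y=p+t[0]*u,q+t[1]*v;return (x+y)/2,np.linalg.norm(x-y)
def proj(c,P):
    k=bot.get_calibration(c)
    D=np.array([k['k1'],0,0,0,0.])
    return cv2.projectPoints(np.atleast_2d(P).astype(float),k['rvec'],k['tvec'],k['mtx'],D)[0][:,0]
def plane(c,uv,z):
    p,v=ray(c,uv);return p+v*(z-p[2])/v[2]
E
python3 - <<'E'
from h import *
print('g',tri((302.2,256.6),(353,199.4)));print('r',tri((163.8,151.8),(129.1,220.4)));print('b',tri((285.1,211.9),(256.6,159.2)))
E
```

```text
g (array([ 0.60850579, -0.19941454,  0.16870147]), np.float64(0.008384258898095485))
r (array([0.56624834, 0.25445007, 0.15327754]), np.float64(0.004968564196216405))
b (array([ 0.70730877, -0.0084437 ,  0.09784651]), np.float64(0.0036716223227683145))
```

The side view shows the grinder lever with its black grip from about (283,241) to (308,259) and its hinge near (322,266). In the top view the grip centre is near (356,211) and the hinge near (345,181), and the network's point is pulled towards the bar. I'll zoom in before measuring.

```bash
python3 - <<'E'
import cv2,numpy as np
a=cv2.imread('pics/side0.png')[225:325,265:365];b=cv2.imread('pics/top0.png')[150:250,305:405]
f=lambda i:cv2.convertScaleAbs(cv2.resize(i,(400,400),interpolation=cv2.INTER_CUBIC),alpha=1.6,beta=20)
cv2.imwrite('pics/crop.png',np.hstack([f(a),f(b)]))
E
```

```text
(no output)
```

View pics/crop.png

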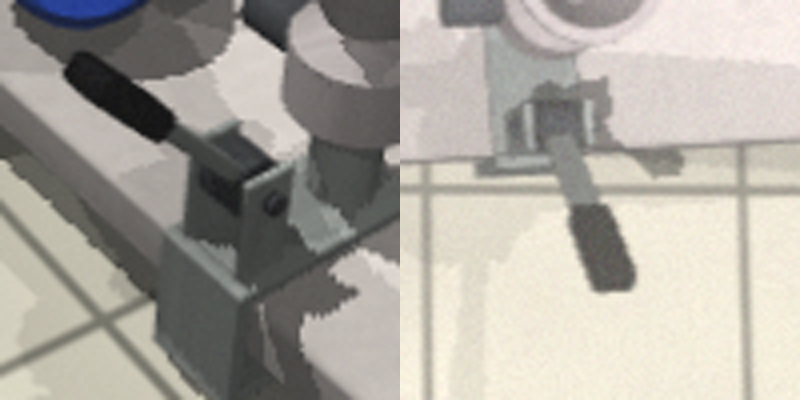

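```bash
cat >> h.py <<'E'
def lever(p,r):  # p: hx,hy,yaw,q ; point at dist r from hinge
    e=0.87-p[3];d=np.array([-np.cos(e)*np.cos(p[2]),-np.cos(e)*np.sin(p[2]),np.sin(e)])
    return np.array([p[0],p[1],.118])+r*d
E
python3 - <<'E'
from h import *
from scipy.optimize import least_squares
obs=[('side',.105,(294.8,249.3)),('top',.105,(355.5,212)),('side',.1315,(283.5,241)),('top',.130,(359.3,222)),('side',.0775,(307,257.5)),('top',.0775,(351.7,202.5)),('top',0,(345.7,180.5)),('side',0,(323.5,269))]
f=lambda p:np.concatenate([proj(c,lever(p,r))[0]-uv for c,r,uv in obs])
s=least_squares(f,[.67,-.17,0,.1]);p=s.x;print(p,s.fun.round(1))
print('pad',lever(p,.105),tri((294.8,249.3),(355.5,212)))
a,b=plane('top',(13,205),.07),plane('top',(488,180),.07);print('edge',a,b,'yaw',np.arctan2(-(a-b)[0],(a-b)[1]))
for q in(p[3],.87):
  p[3]=q;print(lever(p,.105),lever(p,.13))
E
```

```text
[ 0.65650265 -0.19867138  0.03042184  0.0468562 ] [-0.7 -0.6  0.8  0.2  1.5  1.8 -0.1 -1.3 -3.9 -3.   1.5  0.8 -0.5  0.1
  2.4  0.3]
pad [ 0.58514416 -0.20084291  0.19499513] (array([ 0.58615534, -0.20028072,  0.19287986]), np.float64(0.001384055717358699))
edge [0.60379144 0.53743954 0.07      ] [ 0.66514557 -0.53874216  0.07      ] yaw 0.05694929343030487
[ 0.58514416 -0.20084291  0.19499513] [ 0.56815404 -0.20135994  0.21332731]
[ 0.55155123 -0.20186518  0.118     ] [ 0.5265628  -0.20262561  0.118     ]
```

Call:
servo_tool:
  motion: [0,0,-1,0,0,0.82,0,0,0,-1,0,0,0.83,0,0.97,-1,0,0,0,0,0,0.97,-1,0,0,0,0,0,0.97,-1,0,0,0,0,0]

```text
t: 1.12
eef_pos: [0.2537, -0.5818, 0.344]
tool_rot: [0.0, 1.0, 0.025, 0.0]
contact_force: [-0.4, 0.5, 0.2]
gripper_width: 0.999
grasp_force: 0.0
```

Call:
servo_tool:
  motion: [0.97,-1,0,0,0,0,0,0.97,-1,0,0,0,0,0,0.97,-1,0,0,0,0,0,0.97,-1,0,0,0,0,0,0.97,-1,0,0,0,0,0]

```text
t: 1.75
eef_pos: [0.3456, -0.477, 0.3441]
tool_rot: [0.0, 1.0, 0.025, 0.0]
contact_force: [-0.7, -0.1, -0.3]
gripper_width: 1.0
grasp_force: 0.0
```

Call:
servo_tool:
  motion: [0.97,-1,0,0,0,0,0,0.97,-1,0,0,0,0,0,0.97,-1,0,0,0,0,0,0.97,-1,0,0,0,0,0,0.97,-1,0,0,0,0,0]

```text
t: 2.38
eef_pos: [0.4374, -0.3723, 0.3441]
tool_rot: [0.0, 1.0, 0.025, 0.0]
contact_force: [-0.2, -0.5, -0.0]
gripper_width: 0.998
grasp_force: 0.0
```

Call:
servo_tool:
  motion: [0.97,-1,0,0,0,0,0,0.97,-1,0,0,0,0,0,0.97,-1,0,0,0,0,0,0.97,-1,0,0,0,0,0,0,0,0,0,0,0,0]

```text
t: 3.0
eef_pos: [0.5119, -0.2868, 0.344]
tool_rot: [-0.0, 1.0, 0.027, 0.0]
contact_force: [0.7, 0.2, -0.3]
gripper_width: 1.0
grasp_force: 0.0
```

Call:
servo_tool:
  motion: [0.97,-1,0,0,0,0,0,0.97,-1,0,0,0,0,0,0.97,-1,0,0,0,0,0,0.97,-1,0,0,0,0,0,0,-0.1,0.5,0,0,0,0]

```text
t: 3.62
eef_pos: [0.5848, -0.2022, 0.3343]
tool_rot: [-0.0, 1.0, 0.026, 0.001]
contact_force: [-0.0, -0.6, -0.1]
gripper_width: 0.999
grasp_force: 0.0
```

Call:
servo_tool:
  motion: [0,0,1,0,0,0,0,0,0,0.9,0,0,0,0,0,0,0,0,0,0,0]

```text
t: 4.0
eef_pos: [0.5822, -0.2043, 0.294]
tool_rot: [-0.0, 1.0, 0.024, -0.002]
contact_force: [-0.6, -0.7, -0.1]
gripper_width: 0.999
grasp_force: 0.0
```

```bash
python3 - <<'E'
from h import *
o=bot.get_obs();T=R.from_quat(o['tool_rot'],scalar_first=True)
print(o['t'],o['eef_pos'])
ims=[]
for c,(x,y) in(('side',(220,150)),('top',(290,130))):
    im=cv2.cvtColor(bot.read_camera(c),cv2.COLOR_RGB2BGR)
    ims.append(cv2.convertScaleAbs(cv2.resize(im[y:y+150,x:x+150],(400,400),interpolation=cv2.INTER_CUBIC),alpha=1.6,beta=20))
    print(c,proj(c,[o['eef_pos']+T.apply([0,s,.073]) for s in(-.045,0,.045)]))
cv2.imwrite('pics/pre.png',np.hstack(ims))
E
```

```text
4.0 [ 0.58217333 -0.2043115   0.29395816]
side [[275.96953355 221.54876434]
 [294.61881886 237.0315219 ]
 [315.1105246  254.0502314 ]]
top [[338.08768862 214.40772773]
 [361.71393942 213.32575488]
 [385.28217646 212.24608468]]
```

View pics/pre.png

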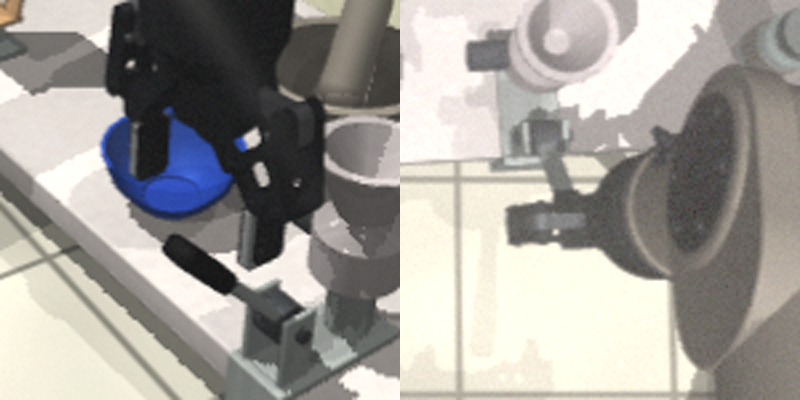

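The open fingers straddle the grip, with tips near crop (150,170) and (260,255) and the grip at (200,263) between and below them. The arm is clear of the bowl and grinder. I'll descend and close.

Call:
servo_tool:
  motion: [0.15,-0.15,1,0,0,0,0,0,0,1,0,0,0,0,0,0,0.35,0,0,0,0,0,0,0,0,0,0,0.5,0,0,0,0,0,0,1]
  grip_force: 30

```text
t: 4.72
eef_pos: [0.587, -0.2003, 0.2496]
tool_rot: [0.0, 1.0, 0.025, 0.001]
contact_force: [1.1, -0.4, 0.4]
gripper_width: 0.601
grasp_force: 0.0
```

Call:
servo_tool:
  motion: [0,0,0,0,0,0,1,0,0,0,0,0,0,1,0,0,0,0,0,0,1,0,0,0,0,0,0,1]

```text
t: 5.22
eef_pos: [0.5867, -0.199, 0.2496]
tool_rot: [-0.001, 1.0, 0.026, 0.0]
contact_force: [-4.2, 4.2, 5.0]
gripper_width: 0.252
grasp_force: 32.7
```

Call:
servo_tool:
  motion: [-0.48,0,0.5,0,0,0,1,-0.43,0,0.6,0,0,0,1,-0.34,0,0.65,0,0,0,1,0,0,0,0,0,0,1]

```text
t: 5.72
eef_pos: [0.5618, -0.2005, 0.2137]
tool_rot: [-0.001, 1.0, 0.026, 0.0]
contact_force: [1.9, 3.2, -1.0]
gripper_width: 0.254
grasp_force: 29.8
```

Call:
servo_tool:
  motion: [-0.24,0,0.69,0,0,0,1,-0.15,0,0.72,0,0,0,1,-0.04,0,0.65,0,0,0,1,0,0,0,0,0,0,1,0,0,0,0,0,0,1]

```text
t: 6.35
eef_pos: [0.5531, -0.201, 0.1727]
tool_rot: [-0.0, 1.0, 0.026, -0.0]
contact_force: [0.9, 5.0, -1.6]
gripper_width: 0.255
grasp_force: 29.5
```

```bash
python3 - <<'E'
from h import *
o=bot.get_obs();print(o['contact_force'],o['torque'])
im=cv2.cvtColor(bot.read_camera('side'),cv2.COLOR_RGB2BGR)[180:330,220:370]
cv2.imwrite('pics/down.png',cv2.convertScaleAbs(cv2.resize(im,(600,600),interpolation=cv2.INTER_CUBIC),alpha=1.8,beta=25))
p=[.6565,-.1987,.05,.87];print(proj('side',[lever(p,r) for r in(0,.05,.105,.13)]))
E
```

```text
[ 0.90853515  4.99580865 -1.62636353] [ 1.03047701 -0.11327957  0.26576117]
[[325.91688251 269.30688809]
 [302.55602348 281.44782213]
 [275.07553518 295.78938157]
 [261.90075976 302.68790689]]
```

View pics/down.png

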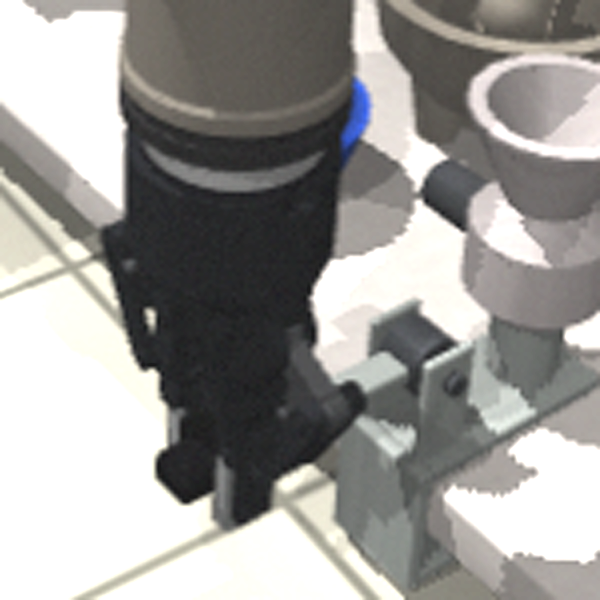

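The lever is nearly level: its tip is near pixel (264,299), against (262,303) predicted for locked. I'll press a little further to feel the stop.

Call:
servo_tool:
  motion: [0,0,0.25,0,0,0,1,0,0,0.2,0,0,0,1,0,0,0,0,0,0,1,0,0,0,0,0,0,1]

```text
t: 6.9
eef_pos: [0.5534, -0.201, 0.1677]
tool_rot: [-0.0, 1.0, 0.026, 0.0]
contact_force: [-11.5, 8.6, 30.1]
gripper_width: 0.253
grasp_force: 34.1
```

Call:
servo_tool:
  motion: [0,0,-0.2,0,0,0,1,0.05,0,-0.68,0,0,0,1,0.15,0,-0.72,0,0,0,1,0.25,0,-0.69,0,0,0,1,0.34,0,-0.65,0,0,0,1]

```text
t: 7.52
eef_pos: [0.5674, -0.2002, 0.2221]
tool_rot: [-0.001, 1.0, 0.025, -0.002]
contact_force: [-0.4, 4.5, -6.5]
gripper_width: 0.253
grasp_force: 29.8
```

Call:
servo_tool:
  motion: [0.43,0,-0.6,0,0,0,1,0.51,0,-0.53,0,0,0,1,0.15,0,-0.15,0,0,0,1,0,0,0,0,0,0,1,0,0,0,0,0,0,1]

```text
t: 8.15
eef_pos: [0.5893, -0.1989, 0.2479]
tool_rot: [-0.001, 1.0, 0.025, -0.002]
contact_force: [-3.0, 4.9, -0.3]
gripper_width: 0.252
grasp_force: 31.3
```

Call:
servo_tool:
  motion: [0.15,0,-0.15,0,0,0,1,0,0,0,0,0,0,1,0,0,0,0,0,0,1]

```text
t: 8.52
eef_pos: [0.5921, -0.1987, 0.2503]
tool_rot: [-0.001, 1.0, 0.025, -0.002]
contact_force: [-2.5, 6.0, -4.2]
gripper_width: 0.25
grasp_force: 30.9
```

Call:
servo_tool:
  motion: [0.15,0,-0.12,0,0,0,1,0,0,0,0,0,0,1,0,0,0,0,0,0,1]

```text
t: 8.9
eef_pos: [0.5936, -0.1987, 0.2514]
tool_rot: [-0.001, 1.0, 0.025, -0.004]
contact_force: [-4.9, 4.9, -7.0]
gripper_width: 0.254
grasp_force: 31.3
```

The motion has stalled and the force is rising, so the lever is at its upper stop. I'll release and lift away.

Call:
servo_tool:
  motion: [0,0,0,0,0,0,0,0,0,0,0,0,0,0,0,0,0,0,0,0,0,0,0,0,0,0,0,0,0,0,0,0,0,0,0]

```text
t: 9.52
eef_pos: [0.5967, -0.1998, 0.2537]
tool_rot: [0.0, 1.0, 0.025, 0.0]
contact_force: [0.1, 0.3, 0.4]
gripper_width: 0.996
grasp_force: 0.0
```

Call:
servo_tool:
  motion: [0,0,-0.5,0,0,0,0,0,0,-1,0,0,0,0,0,0,-1,0,0,0,0,0,0,-1,0,0,0,0,0,0,-1,0,0,0,0]

```text
t: 10.15
eef_pos: [0.5966, -0.1997, 0.345]
tool_rot: [0.0, 1.0, 0.025, 0.0]
contact_force: [0.6, -0.9, -0.4]
gripper_width: 1.0
grasp_force: 0.0
```

Call:
servo_tool:
  motion: [-1,1,0,0,0,0,0,-1,1,0,0,0,0,0,-1,1,0,0,0,0,0,0,0,0,0,0,0,0,0,0,0,0,0,0,0]

```text
t: 10.78
eef_pos: [0.5403, -0.2619, 0.3441]
tool_rot: [-0.0, 1.0, 0.026, 0.001]
contact_force: [-0.3, 1.4, -0.2]
gripper_width: 1.002
grasp_force: 0.0
```

```bash
python3 - <<'E'
from h import *
o=bot.get_obs();print(o['t'],o['contact_force'])
im=cv2.cvtColor(bot.read_camera('side'),cv2.COLOR_RGB2BGR)
cv2.imwrite('pics/end.png',cv2.convertScaleAbs(cv2.resize(im,(768,576)),alpha=1.5,beta=15))
for n in('recipe_pad','bowl_mid','grinder_pad'):print(n,[(d['uv'],d['p']) for d in bot.boxes_of('side',n)])
for q in(0,.25):print(proj('side',[lever([.6565,-.1987,.05,q],r) for r in(.105,.13)])*1.5)
E
```

```text
10.775 [-0.33824073  1.42233617 -0.17304429]
recipe_pad [([165.0, 150.0], 0.81), ([309.2, 255.8], 0.6)]
bowl_mid [([287.6, 218.8], 0.77)]
grinder_pad [([305.8, 256.0], 0.81)]
[[445.09036791 369.96211104]
 [433.25598845 360.77816821]]
[[430.17715157 391.42245035]
 [414.35304588 388.05784028]]
```

View pics/end.png

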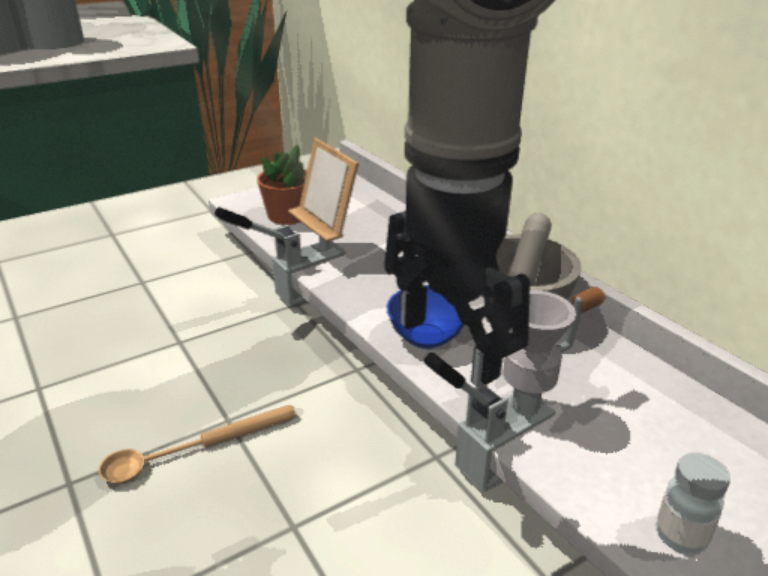

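The lever tip is at about (428,357) and the grip at (445,370), which matches the fully raised prediction of (433,361) and (445,370). The bowl and recipe lever haven't moved, and the gripper touches nothing.

```bash
python3 -c "
from station import bot
print(bot.hand_in())"
```

```text
the job is handed in; nothing more can be done
None
```

The job is handed in: I pushed the grinder clamp's lever down to its stop, raised it to its upper stop and let go, and the final picture shows the recipe lever and bowl where they were; no verdict was returned.

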